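Find the full sugar tin

ROBOT

A 6-joint arm with a two-finger parallel gripper is mounted at the origin on the work surface. World frame = base frame: x ahead of the robot, y to its left, z up, the work surface at z = 0. Lengths are in m, angles in degrees, forces in N, time in s.
With the tool pointing down it reaches from about 0.4 to 0.825 m from the base axis. Payload 7 kg.
Tool frame: the origin (TCP) lies on the centre line of the jaws, within the pads' length; the fingertips stand 19 mm ahead of it and the grasp point (between the pads) is the TCP (r.tip_extent is the distance from the TCP to the fingertips, in m); z points along the fingers, y is the line along which they close (so a half turn about z gives the same grasp; the last joint's range is limited). The gripper opens to 88 mm and grips with 3 to 60 N. Pads are 19 mm wide; open, the fingers measure 130 mm over their backs; the gripper's body (78 mm by 193 mm) begins 47 mm behind the grasp point.
Start: joints at [-54.54, 20.546, 0.682, 0, -70.136, -16.507], TCP at [0.219, -0.638, 0.246] pointing down, gripper open.
Joint ranges: [-176.03, 176.03], [-82.01, 121.73], [-58.28, 71.71], [-173.87, 95.51], [-174.79, -0.11], [-173.66, 173.66]. Speed limits (degrees/s): [136.94, 136.94, 172.46, 180, 180, 180].

INTERFACE

Orientations are given as [roll, pitch, yaw] about the fixed x, y, z axes, in that order (R = Rz(yaw) Ry(pitch) Rx(roll)).
In Python, from plant import r gives the robot as it stands. The module is installed in compiled form; this text tells all that it offers.
- The arm moves only by the tool jog_arm, never from a script. Its argument "deltas" is a list that holds one entry, the list of rows, each a list of 5 numbers: the opening, from -1 (shut) to 1 (fully open), then the shift along the world's x, y, z in cm, then the turn about the world's z in rad. In form: [[[claw, dx, dy, dz, turn], ...]]. A call has 1 to 8 rows; each row shifts and turns the commanded pose from where the row before left it; what a row does not reach is not made up. A row lasts 1/8 s, in which the tool goes at most 62.5 mm and 10.7 degrees, less where a joint would pass 70% of its speed; a pose out of reach is approached as far as the arm can. A call with a gripper value outside its range is refused whole. The fingers move at their own pace and stop on an object; "force" is the grip in N (left out, the last holds). Time passes only in rows, so rows that do not move let the fingers close. It gives the time, the measured TCP pose, the force, the opening and the grip force at its end, in the units of the state.
- r.get_state(): the state, without advancing time (a new reading comes with each control period).
- r.capture(name): name is "scene" or "top"; returns the picture (480x640x3 uint8, blue, green, red); there is no depth.
- r.camera_info(name): a dict with "fx", "fy", "cx", "cy" (pixels), "k1" (the pictures are not rectified: a ray, as slopes to the right and down, at radius r is drawn at 1 + k1 r^2 times it, then the intrinsics apply), "view" (4x4, takes a point from world to camera coordinates). Camera axes: x right, y up, looking along -z (the intrinsics and any distortion apply to the point x, -y, -z); pixel columns grow to the right and rows downward; lengths in m; the calibration is good to about 2 mm. A picture is of the moment at which its call begins. camera_info takes no time and is no camera call.
- r.close_job(): hands the job in; it is judged then, once.
The state is a dict: "time_s": time; "joints": joint angles; "qd": joint speeds; "joint_torque": joint torques, N m; "tcp_pos": TCP position; "eef_rot": TCP orientation; "contact_force": force on the tool from outside, world axes, zero at the start; "moment": the same for the moment, N m; "gripper_width": finger opening in m; "gripper_force": force on a finger pad.
Only numpy, scipy, OpenCV 4.12 (cv2) and the standard library are available. Lean on these libraries where they do the work, as an engineer would, in place of code of your own. Each camera call takes 0.05 s, during which the arm holds its last target. There are 200 camera calls.

TASK

Three identical sugar tins stand on the freely spinning turntable; one is full and the other two are nearly empty, and only their weight tells. Lift the tins off one by one to feel which is heaviest, stand the two lighter ones upright on the chopping board without dropping or tipping any tin, and leave the apple and the pear where they are. Finish while holding the heaviest tin upright and still in the gripper, up in the air with its underside at least 15 cm above the worktop.

Things in the scene. Friction and masses are not known exactly. Their poses are not given: they have to be found in the camera images.
- tin_a: One of three identical closed steel tins with pale wooden lids: upright cylinder, 62 mm diameter, 105 mm tall with lid, grip it anywhere across the diameter. Origin: centre of the underside; z up. Starts standing on the turntable, about 80 mm from its centre. Weighs 0.1 to 0.5 kg; one of the three is at least 0.15 kg heavier than each of the others, which weigh under 0.25 kg.
- tin_b: One of three identical closed steel tins with pale wooden lids: upright cylinder, 62 mm diameter, 105 mm tall with lid, grip it anywhere across the diameter. Origin: centre of the underside; z up. Starts standing on the turntable, about 80 mm from its centre. Weighs 0.1 to 0.5 kg; one of the three is at least 0.15 kg heavier than each of the others, which weigh under 0.25 kg.
- tin_c: One of three identical closed steel tins with pale wooden lids: upright cylinder, 62 mm diameter, 105 mm tall with lid, grip it anywhere across the diameter. Origin: centre of the underside; z up. Starts standing on the turntable, about 80 mm from its centre. Weighs 0.1 to 0.5 kg; one of the three is at least 0.15 kg heavier than each of the others, which weigh under 0.25 kg.
- lazy_susan: Turntable (lazy Susan) fixed to the worktop by its foot: a round wooden disc, 280 mm diameter, flat top 36 mm above the worktop, that spins freely about its vertical centre axis at the lightest push. Origin: on the axis, at worktop height.
- board: Plain wooden chopping board that does not move, 220 mm (its x) by 300 mm (its y), 18 mm thick. Origin: centre of its underside, on the worktop; its flat top is at z = 18 mm. Empty at the start. It lies on one side of the robot's middle line and the turntable on the other; either may be left or right.
- apple: Bystander: an apple, 74 mm diameter, 66 mm tall plus stem, standing loose. Origin: centre of its underside.
- pear: Bystander: a pear, 72 mm diameter, 99 mm tall plus stem, standing loose. Origin: centre of its underside.

How it is judged (in metres and radians):
At the end, for the whole second after the job is handed in: Heaviest tin in the fingers, within 0.35 rad of upright, under 0.05 m/s, underside over 145 mm above the worktop, touching nothing else; both lighter tins upright (0.1 rad), still and let go, centres over the board, which feels 0.6 to 2.7 N from each (a nearly empty tin) ((((height (world z) of tin_a above 0.145 m and angle between tin_a's own z axis and vertical below 0.35 rad and linear speed of tin_a below 0.05 m/s and contact force between the fingers and tin_a above 1 N and contact force between tin_a and board below 0.1 N and contact force between tin_a and lazy_susan below 0.1 N and contact force between tin_a and tin_b below 0.1 N and contact force between tin_a and tin_c below 0.1 N) and (x of tin_b in the frame of board between -0.11 and 0.11 m and y of tin_b in the frame of board between -0.15 and 0.15 m and z of tin_b in the frame of board between 0.012 and 0.024 m and angle between tin_b's own z axis and vertical below 0.1 rad and linear speed of tin_b below 0.03 m/s and contact force between the fingers and tin_b below 0.2 N and contact force between board and tin_b between 0.6 and 2.7 N) and (x of tin_c in the frame of board between -0.11 and 0.11 m and y of tin_c in the frame of board between -0.15 and 0.15 m and z of tin_c in the frame of board between 0.012 and 0.024 m and angle between tin_c's own z axis and vertical below 0.1 rad and linear speed of tin_c below 0.03 m/s and contact force between the fingers and tin_c below 0.2 N and contact force between board and tin_c between 0.6 and 2.7 N)) or ((height (world z) of tin_b above 0.145 m and angle between tin_b's own z axis and vertical below 0.35 rad and linear speed of tin_b below 0.05 m/s and contact force between the fingers and tin_b above 1 N and contact force between tin_b and board below 0.1 N and contact force between tin_b and lazy_susan below 0.1 N and contact force between tin_b and tin_a below 0.1 N and contact force between tin_b and tin_c below 0.1 N) and (x of tin_a in the frame of board between -0.11 and 0.11 m and y of tin_a in the frame of board between -0.15 and 0.15 m and z of tin_a in the frame of board between 0.012 and 0.024 m and angle between tin_a's own z axis and vertical below 0.1 rad and linear speed of tin_a below 0.03 m/s and contact force between the fingers and tin_a below 0.2 N and contact force between board and tin_a between 0.6 and 2.7 N) and (x of tin_c in the frame of board between -0.11 and 0.11 m and y of tin_c in the frame of board between -0.15 and 0.15 m and z of tin_c in the frame of board between 0.012 and 0.024 m and angle between tin_c's own z axis and vertical below 0.1 rad and linear speed of tin_c below 0.03 m/s and contact force between the fingers and tin_c below 0.2 N and contact force between board and tin_c between 0.6 and 2.7 N)) or ((height (world z) of tin_c above 0.145 m and angle between tin_c's own z axis and vertical below 0.35 rad and linear speed of tin_c below 0.05 m/s and contact force between the fingers and tin_c above 1 N and contact force between tin_c and board below 0.1 N and contact force between tin_c and lazy_susan below 0.1 N and contact force between tin_c and tin_a below 0.1 N and contact force between tin_c and tin_b below 0.1 N) and (x of tin_a in the frame of board between -0.11 and 0.11 m and y of tin_a in the frame of board between -0.15 and 0.15 m and z of tin_a in the frame of board between 0.012 and 0.024 m and angle between tin_a's own z axis and vertical below 0.1 rad and linear speed of tin_a below 0.03 m/s and contact force between the fingers and tin_a below 0.2 N and contact force between board and tin_a between 0.6 and 2.7 N) and (x of tin_b in the frame of board between -0.11 and 0.11 m and y of tin_b in the frame of board between -0.15 and 0.15 m and z of tin_b in the frame of board between 0.012 and 0.024 m and angle between tin_b's own z axis and vertical below 0.1 rad and linear speed of tin_b below 0.03 m/s and contact force between the fingers and tin_b below 0.2 N and contact force between board and tin_b between 0.6 and 2.7 N)))); the arm keeps its last pose, push and grip.
It fails at once if a bystander (apple or pear) was moved more than 25 mm (distance of any of apple, pear from where it was at the start of the episode above 0.025 m).
It fails at once if a tin was tipped beyond 0.7 rad (angle between any of tin_a, tin_b, tin_c's own z axis and vertical above 0.7 rad).
It fails at once if a tin was dropped (out of the fingers and moving faster than 0.6 m/s) ((contact force between the fingers and tin_a below 0.05 N and linear speed of tin_a above 0.6 m/s) or (contact force between the fingers and tin_b below 0.05 N and linear speed of tin_b above 0.6 m/s) or (contact force between the fingers and tin_c below 0.05 N and linear speed of tin_c above 0.6 m/s)).
It also fails if it takes over 72 s, if anything falls off the work surface, if the arm or the gripper's body presses on something with over 40 N, if the wrist force passes 120 N, or if a joint passes its speed limit or range.

## Working session

There is one attempt and no reset: what is moved stays moved. The work goes in short steps, Python scripts to look and compute and a tool call to move; the robot and the scene stay as the last step left them, time stands still between calls to the robot, and variables do not carry over. Pictures are saved under pics/ and viewed, at most 10 in all, crops included, and the job is handed in when it is done.

Besides the shell and the picture viewer there is one more tool, called after "Call:" in YAML: its name, and indented under it one key for each argument. jog_arm: Moves the arm, as the interface text tells. Its arguments: {"type":"object","properties":{"deltas":{"type":"array"},"force":{"type":"number"}},"required":["deltas"]}

```bash
mkdir -p pics
python3 - <<'E'
from plant import r
import cv2,numpy as np
s=r.get_state();print(s)
for n in("top","scene"):
    cv2.imwrite(f"pics/{n}0.png",r.capture(n)); i=r.camera_info(n); print(n,{k:np.round(v,4).tolist() for k,v in i.items()})
E
```

```text
{'time_s': 0.0, 'joints': array([-5.45395715e+01,  2.05916697e+01,  6.34610027e-01, -2.10654073e-02,
       -7.01350058e+01, -1.65102099e+01]), 'qd': array([ 0.05202395, -0.06580638,  0.01972373, -0.1256948 ,  0.04574082,
       -0.096438  ]), 'joint_torque': array([ 4.10064797e-05, -5.82729757e+01,  2.93056798e+01,  6.99726015e+00,
        7.00436009e-03, -1.58500002e-04]), 'tcp_pos': array([ 0.21908005, -0.63798356,  0.24462339]), 'eef_rot': array([ 1.79906102e+02, -7.18005694e-03, -1.61056950e+02]), 'contact_force': array([ 0.317848  , -0.04411619, -0.31948643]), 'moment': array([ 0.00434869, -0.0714363 , -0.02308812]), 'gripper_force': 0.0, 'gripper_width': 0.08772673665175514}
top {'fx': 544.3462, 'fy': 544.3462, 'cx': 317.5947, 'cy': 237.4183, 'k1': -0.1237, 'view': [[0.0129, -0.9999, 0.0019, -0.0278], [0.9864, 0.013, 0.1636, -0.6305], [-0.1636, -0.0002, 0.9865, -1.0357], [0.0, 0.0, 0.0, 1.0]]}
scene {'fx': 519.9876, 'fy': 519.9876, 'cx': 326.7054, 'cy': 246.8216, 'k1': -0.0988, 'view': [[-0.0197, 0.9997, 0.0119, 0.0283], [-0.8047, -0.0229, 0.5933, 0.4638], [0.5934, 0.002, 0.8049, -1.4023], [0.0, 0.0, 0.0, 1.0]]}
```

View pics/top0.png

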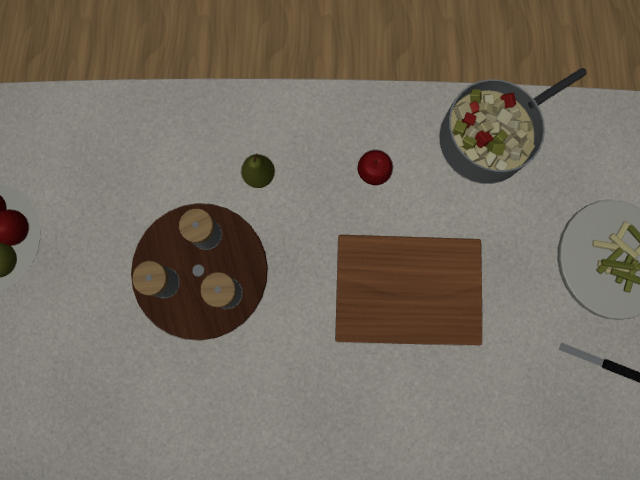

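View pics/scene0.png

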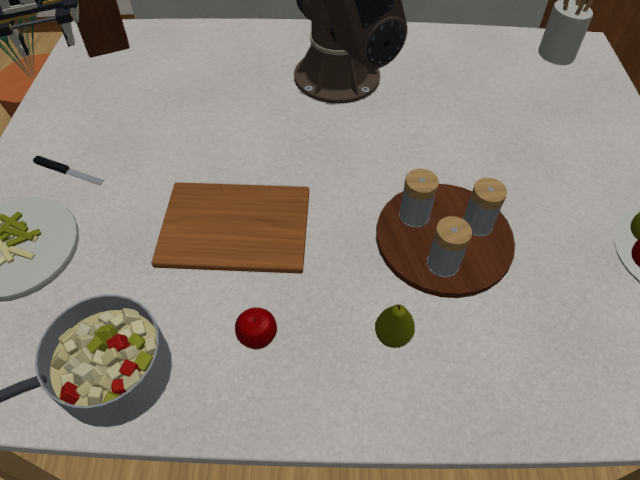

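The top view shows three lids at about (196,225), (149,278) and (218,290). The turntable hub is at (198,271), and the board corners are (338,236), (480,239), (482,345) and (336,342). The pear is at (257,171) and the apple at (375,167). The scene view agrees.

```bash
cat > h.py <<'E'
from plant import r
import cv2,numpy as np
def proj_inv(n,uv,z):
    i=r.camera_info(n);V=np.array(i["view"]);K=np.array([[i["fx"],0,i["cx"]],[0,i["fy"],i["cy"]],[0,0,1]])
    # iterate the radial model
    d=np.array([(uv[0]-i["cx"])/i["fx"],(uv[1]-i["cy"])/i["fy"]]);p=d.copy()
    for _ in range(30): p=d/(1+i["k1"]*p@p)
    R,t=V[:3,:3],V[:3,3]; c=-R.T@t; w=R.T@np.array([p[0],-p[1],-1]); return (c+w*(z-c[2])/w[2])
def lids(img):
    b=cv2.medianBlur(img,3); hsv=cv2.cvtColor(b,cv2.COLOR_BGR2HSV)
    m=cv2.inRange(hsv,(10,60,105),(28,255,255)); m[:195]=0; m[350:]=0
    m=cv2.morphologyEx(m,cv2.MORPH_OPEN,np.ones((5,5)))
    cs=cv2.findContours(m,0,2)[0]
    return [cv2.minEnclosingCircle(c) for c in cs if 300<cv2.contourArea(c)<2500]
E
python3 - <<'E'
from h import *
im=cv2.imread("pics/top0.png")
h=cv2.cvtColor(im,cv2.COLOR_BGR2HSV);print(h[220,190],h[270,170],h[300,400])
c=proj_inv("top",(198,271),.04);print("hub",c)
for (u,rad) in lids(im): 
    p=proj_inv("top",u,.141);q=proj_inv("top",(u[0]+rad,u[1]),.141);print(u,rad,p,np.linalg.norm(q-p),np.linalg.norm(p-c),np.degrees(np.arctan2(*(p-c)[1::-1])))
for u in[(338,236),(480,239),(482,345),(336,342)]:print("board",proj_inv("top",u,.018))
print("pear",proj_inv("top",(257,171),.04),"apple",proj_inv("top",(375,167),.035))
E
```

```text
[ 17 111 115] [90 14 37] [ 12 154  88]
hub [0.56112702 0.22011226 0.04      ]
(149.0, 280.5) 15.66055965423584 [0.53201168 0.28798327 0.141     ] 0.029273372901865838 0.12512064990596272 113.21839188912723
(217.10055541992188, 289.15643310546875) 16.64446258544922 [0.51856597 0.1612993  0.141     ] 0.030360492059240872 0.12438411246355772 -125.89205309110346
(194.93548583984375, 224.77420043945312) 16.489307403564453 [0.63675342 0.20762817 0.141     ] 0.03082056432235659 0.12679197662459088 -9.373619072240265
board [ 0.63995846 -0.06165298  0.018     ]
board [ 0.6375658  -0.35822782  0.018     ]
board [ 0.41951437 -0.3561318   0.018     ]
board [ 0.42417998 -0.05928361  0.018     ]
pear [0.77040297 0.1075307  0.04      ] apple [ 0.78379335 -0.13719824  0.035     ]
```

Call:
jog_arm:
  deltas:
    - [[1,3,5,0,0],[1,3,5,0,0],[1,3,5,0,0],[1,3,5,0,0],[1,3,5,0,0],[1,3,5,0,0],[1,3,5,0,0],[1,3,5,0,0]]

```text
time_s: 1.1
tcp_pos: [0.4597, -0.2365, 0.2455]
eef_rot: [180.0, 0.0, -161.0]
contact_force: [1.1, -0.5, 0.3]
gripper_width: 0.0876
gripper_force: 0.0
```

Call:
jog_arm:
  deltas:
    - [[1,1,5,0,0],[1,1,5,0,0],[1,1,5,0,0],[1,1,5,0,0],[1,1,5,0,0],[1,1,5,0,0],[1,0,5,0,0],[1,0,5,0,0]]

```text
time_s: 2.1
tcp_pos: [0.5189, 0.1632, 0.2453]
eef_rot: [-180.0, -0.0, -161.0]
contact_force: [0.8, -0.5, 0.1]
gripper_width: 0.0876
gripper_force: 0.0
```

Call:
jog_arm:
  deltas:
    - [[1,0,0,-3,0],[1,0,0,-3,0],[1,0,0,-3,0],[1,0,0,-2.5,0],[1,0,0,-2,0],[1,0,0,0,0]]
  force: 25

```text
time_s: 2.85
tcp_pos: [0.5181, 0.1609, 0.1089]
eef_rot: [-179.9, -0.2, -161.1]
contact_force: [-0.5, 0.4, -0.1]
gripper_width: 0.088
gripper_force: 0.0
```

Call:
jog_arm:
  deltas:
    - [[0.4,0,0,0,0],[0.2,0,0,0,0],[0,0,0,0,0],[-1,0,0,0,0],[-1,0,0,0,0],[-1,0,0,0,0]]
  force: 25

```text
time_s: 3.6
tcp_pos: [0.5195, 0.1617, 0.1113]
eef_rot: [180.0, 0.1, -161.0]
contact_force: [-1.4, 0.0, 5.7]
gripper_width: 0.0617
gripper_force: 25.0
```

Call:
jog_arm:
  deltas:
    - [[-1,0,0,0.5,0],[-1,0,0,1.5,0],[-1,0,0,3,0],[-1,0,0,3,0],[-1,0,0,3,0],[-1,0,0,2,0],[-1,0,0,1,0],[-1,0,0,0,0]]

```text
time_s: 4.6
tcp_pos: [0.5192, 0.1617, 0.2511]
eef_rot: [180.0, 0.1, -161.1]
contact_force: [-0.3, 0.0, -4.2]
gripper_width: 0.0619
gripper_force: 25.0
```

Call:
jog_arm:
  deltas:
    - [[-1,0,0,0,0],[-1,0,0,0,0]]

```text
time_s: 4.85
tcp_pos: [0.5188, 0.1614, 0.2496]
eef_rot: [-180.0, -0.1, -161.1]
contact_force: [-0.3, 0.2, -4.9]
gripper_width: 0.0616
gripper_force: 25.0
```

Run:
```python
from h import *
for _ in range(6): s=r.get_state(); im=r.capture("top"); print(s["contact_force"],s["moment"],s["joint_torque"][1:3],s["tcp_pos"],s["gripper_width"])
cv2.imwrite("pics/t1.png",im)
```

```text
[-0.34496073  0.19014579 -4.86420304] [-0.05240491  0.03322124  0.00152442] [-42.30086088  30.21186233] [0.51882486 0.16137394 0.24958828] 0.061551444822018075
[ 0.19253362 -0.13396656 -3.66360701] [-0.02620325 -0.00545558  0.00633275] [-42.17767239  30.15683055] [0.51894532 0.16147717 0.24975639] 0.06149203757106659
[ 0.26084682  0.09093691 -4.68946411] [ 0.01758661  0.0607652  -0.0370507 ] [-42.08841562  30.13463259] [0.51899909 0.16148217 0.24986829] 0.061625950282016166
[-1.04921414 -0.89091467 -4.92014405] [ 0.0252702   0.00826951 -0.01994085] [-42.02629209  30.13005853] [0.51906504 0.16151707 0.2500077 ] 0.061380204371075976
[ 0.69677058  0.55028387 -3.7309566 ] [ 0.04776774  0.05504642 -0.015963  ] [-41.98510766  30.13544798] [0.51912052 0.16157354 0.25015576] 0.06170036432380107
[ 0.55980782 -0.45948096 -4.25339669] [ 0.0089088   0.00529201 -0.00409692] [-41.95979834  30.14567256] [0.51916414 0.16157308 0.2502803 ] 0.061436100203497886
```

View pics/t1.png

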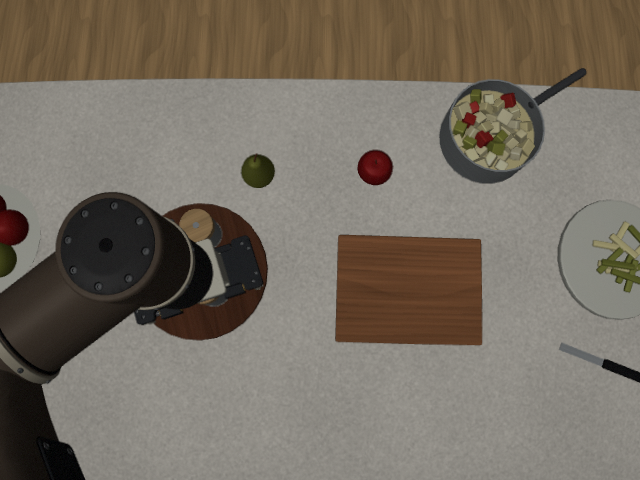

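The apple, pear and board are undisturbed, and the arm is holding the tin over the turntable. It pulls with about 4.3 N, roughly 0.44 kg. The lighter tins weigh under 0.25 kg, so this is the heavy one. I'll set it back down and move the other two first.

Call:
jog_arm:
  deltas:
    - [[-1,0,0,-2,0],[-1,0,0,-3,0],[-1,0,0,-3,0],[-1,0,0,-3,0],[-1,0,0,-1.5,0],[-1,0,0,-1,0],[-1,0,0,-0.4,0],[-1,0,0,0,0]]

```text
time_s: 6.15
tcp_pos: [0.5196, 0.1618, 0.112]
eef_rot: [180.0, 0.0, -161.0]
contact_force: [-0.6, -0.4, -4.3]
gripper_width: 0.0618
gripper_force: 25.0
```

Call:
jog_arm:
  deltas:
    - [[-1,0,0,0,0],[-0.1,0,0,0,0],[0.5,0,0,0,0],[1,0,0,0,0],[1,0,0,0,0],[1,0,0,0,0],[1,0,0,3,0],[1,0,0,5,0]]

```text
time_s: 7.15
tcp_pos: [0.5182, 0.161, 0.1909]
eef_rot: [-179.9, -0.2, -161.1]
contact_force: [0.9, 1.3, -0.3]
gripper_width: 0.0876
gripper_force: 0.0
```

Call:
jog_arm:
  deltas:
    - [[1,0,0,5,0],[1,0,-6,0,0],[1,0,-6,0,0],[1,0,-6,0,0],[1,0,-6,0,0],[1,0,-6,0,0],[1,0,-6,0,0],[1,0,0,0,0]]

```text
time_s: 8.15
tcp_pos: [0.5185, -0.202, 0.2411]
eef_rot: [-180.0, -0.1, -161.3]
contact_force: [-0.1, -0.2, -0.2]
gripper_width: 0.088
gripper_force: 0.0
```

Run:
```python
from h import *
im=r.capture("top");print(r.get_state()["tcp_pos"])
for u,rad in lids(im): print(u,rad,proj_inv("top",u,.141))
cv2.imwrite("pics/t2.png",im)
```

```text
[ 0.51866407 -0.20029702  0.24113816]
(217.0, 289.5) 17.241039276123047 [0.51794017 0.16145889 0.141     ]
(148.04347229003906, 276.9565124511719) 17.144102096557617 [0.53847984 0.29015652 0.141     ]
(620.17626953125, 243.23629760742188) 21.355918884277344 [ 0.61240195 -0.59778606  0.141     ]
(195.48487854003906, 224.85916137695312) 16.81122398376465 [0.63660578 0.20659073 0.141     ]
```

View pics/t2.png

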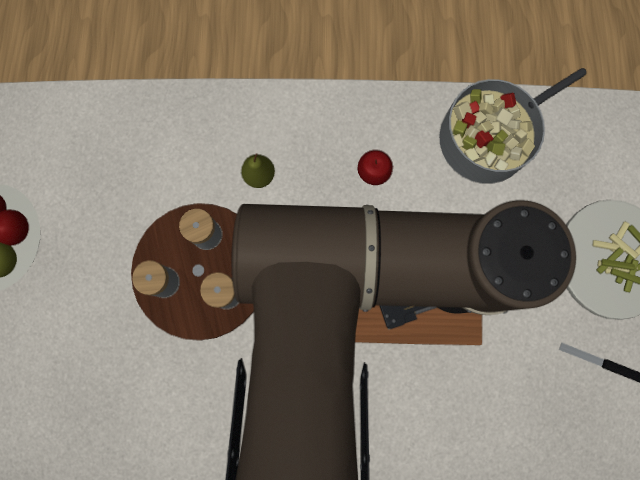

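All three tins still stand, with lids at (195,225), (148,277) and (217,290). Next is the tin at (0.637, 0.207).

Call:
jog_arm:
  deltas:
    - [[1,1.7,5.8,0,0],[1,1.7,5.8,0,0],[1,1.7,5.8,0,0],[1,1.7,5.8,0,0],[1,1.7,5.8,0,0],[1,1.7,5.8,0,0],[1,1.7,6,0,0],[1,0,0,0,0]]

```text
time_s: 9.2
tcp_pos: [0.6379, 0.2151, 0.2403]
eef_rot: [180.0, -0.0, -160.7]
contact_force: [-0.8, 0.2, -0.3]
gripper_width: 0.0877
gripper_force: 0.0
```

Call:
jog_arm:
  deltas:
    - [[1,0,0,-3,0],[1,0,0,-3,0],[1,0,0,-3,0],[1,0,0,-2.5,0],[1,0,0,-1.5,0],[1,0,0,0,0],[0.4,0,0,0,0],[0.2,0,0,0,0]]

```text
time_s: 10.2
tcp_pos: [0.6387, 0.2099, 0.1128]
eef_rot: [180.0, 0.1, -161.0]
contact_force: [-0.5, -0.1, 0.4]
gripper_width: 0.073
gripper_force: 0.0
```

Call:
jog_arm:
  deltas:
    - [[0,0,0,0,0],[-1,0,0,0,0],[-1,0,0,0,0],[-1,0,0,0,0],[-1,0,0,0,0]]
  force: 20

```text
time_s: 10.82
tcp_pos: [0.6387, 0.2099, 0.1124]
eef_rot: [180.0, 0.1, -161.0]
contact_force: [-0.4, -0.1, 5.7]
gripper_width: 0.0618
gripper_force: 20.0
```

Call:
jog_arm:
  deltas:
    - [[-1,0,0,0.5,0],[-1,0,0,1.5,0],[-1,0,0,3,0],[-1,0,0,3,0],[-1,0,0,3,0],[-1,0,0,2,0],[-1,0,0,1,0],[-1,0,0,0,0]]

```text
time_s: 11.82
tcp_pos: [0.6383, 0.2097, 0.2522]
eef_rot: [180.0, 0.1, -161.1]
contact_force: [-0.5, 0.6, -2.4]
gripper_width: 0.0615
gripper_force: 20.0
```

Call:
jog_arm:
  deltas:
    - [[-1,-1,-3,0,0],[-1,-1.5,-5,0,0],[-1,-1.5,-5,0,0],[-1,-1.5,-5,0,0],[-1,-1.5,-5,0,0],[-1,-1.5,-5,0,0],[-1,-1.5,-5,0,0],[-1,-1,-5,0,0]]

```text
time_s: 12.82
tcp_pos: [0.5268, -0.1718, 0.2507]
eef_rot: [180.0, -0.1, -161.0]
contact_force: [0.8, 0.3, -2.4]
gripper_width: 0.0616
gripper_force: 20.0
```

Call:
jog_arm:
  deltas:
    - [[-1,0,-5,0,0],[-1,0,-4,0,0],[-1,0,-3,0,0],[-1,0,0,0,0],[-1,0,0,0,0]]

```text
time_s: 13.45
tcp_pos: [0.5277, -0.2901, 0.2506]
eef_rot: [179.9, -0.1, -161.1]
contact_force: [-0.3, 0.9, -2.5]
gripper_width: 0.0614
gripper_force: 20.0
```

Run:
```python
from h import *
f=[]
for _ in range(6): s=r.get_state(); im=r.capture("top"); f.append(s["contact_force"][2])
print(np.round(f,2),np.mean(f),s["tcp_pos"])
for u,rad in lids(im): print(u,rad,proj_inv("top",u,.141))
```

```text
[-2.49 -1.68 -1.85 -1.1  -1.62 -1.45] -1.6974393066295346 [ 0.52837724 -0.2896287   0.25165736]
(469.5, 329.5) 18.506855010986328 [ 0.45101157 -0.29627323  0.141     ]
(217.912841796875, 288.23394775390625) 17.247570037841797 [0.52026388 0.15987972 0.141     ]
(148.3070831298828, 278.25592041015625) 17.289287567138672 [0.5361033  0.28952219 0.141     ]
```

Call:
jog_arm:
  deltas:
    - [[-1,0,0,-2,0],[-1,0,0,-3,0],[-1,0,0,-3,0],[-1,0,0,-3,0],[-1,0,0,-2.5,0],[-1,0,0,-1.2,0],[-1,0,0,-0.7,0],[-1,0,0,0,0]]

```text
time_s: 14.75
tcp_pos: [0.5285, -0.2904, 0.0979]
eef_rot: [-180.0, 0.0, -161.0]
contact_force: [-0.6, 0.8, -0.4]
gripper_width: 0.062
gripper_force: 20.0
```

Call:
jog_arm:
  deltas:
    - [[-1,0,0,-0.2,0],[-1,0,0,0,0]]

```text
time_s: 15.0
tcp_pos: [0.5284, -0.2904, 0.0961]
eef_rot: [-180.0, 0.0, -161.0]
contact_force: [0.1, 0.1, -1.7]
gripper_width: 0.062
gripper_force: 20.0
```

Call:
jog_arm:
  deltas:
    - [[-1,0,0,-0.15,0],[-1,0,0,0,0]]

```text
time_s: 15.25
tcp_pos: [0.5285, -0.2905, 0.0944]
eef_rot: [-180.0, 0.0, -161.0]
contact_force: [-0.6, 0.9, 0.2]
gripper_width: 0.0616
gripper_force: 20.0
```

Call:
jog_arm:
  deltas:
    - [[-0.1,0,0,0,0],[0.5,0,0,0,0],[1,0,0,0,0],[1,0,0,0,0],[1,0,0,0,0],[1,0,0,3,0],[1,0,0,5,0],[1,0,0,6,0]]

```text
time_s: 16.25
tcp_pos: [0.5275, -0.2902, 0.2346]
eef_rot: [179.9, -0.1, -161.0]
contact_force: [0.9, -0.2, 1.0]
gripper_width: 0.0876
gripper_force: 0.0
```

Run:
```python
from h import *
im=r.capture("top");print(r.get_state()["tcp_pos"])
for u,rad in lids(im): print(u,rad,proj_inv("top",u,.141))
```

```text
[ 0.53097125 -0.29213956  0.2447404 ]
(467.03277587890625, 330.88525390625) 18.489307403564453 [ 0.4485222 -0.291675   0.141    ]
(217.912841796875, 288.23394775390625) 17.247570037841797 [0.52026388 0.15987972 0.141     ]
(148.3070831298828, 278.25592041015625) 17.289287567138672 [0.5361033  0.28952219 0.141     ]
```

Call:
jog_arm:
  deltas:
    - [[1,0,3,0,0],[1,0,6,0,0],[1,0,6,0,0],[1,0,6,0,0],[1,0,6,0,0],[1,0,6,0,0],[1,0,6,0,0],[1,0,6,0,0]]

```text
time_s: 17.3
tcp_pos: [0.5279, 0.1617, 0.2342]
eef_rot: [180.0, 0.0, -161.0]
contact_force: [0.9, -0.1, 0.6]
gripper_width: 0.0875
gripper_force: 0.0
```

Call:
jog_arm:
  deltas:
    - [[1,0,6,0,0],[1,0,5,0,0],[1,0.8,2,0,0],[1,0,0,0,0],[1,0,0,0,0]]

```text
time_s: 17.92
tcp_pos: [0.5362, 0.2887, 0.2338]
eef_rot: [-180.0, -0.0, -161.1]
contact_force: [-0.1, 0.4, -0.0]
gripper_width: 0.0874
gripper_force: 0.0
```

Call:
jog_arm:
  deltas:
    - [[1,0,0,-3,0],[1,0,0,-3,0],[1,0,0,-3,0],[1,0,0,-2.2,0],[1,0,0,-1,0],[1,0,0,0,0],[0.4,0,0,0,0],[0.2,0,0,0,0]]

```text
time_s: 18.92
tcp_pos: [0.5366, 0.2899, 0.1131]
eef_rot: [180.0, 0.1, -161.0]
contact_force: [0.3, -0.1, -0.2]
gripper_width: 0.0731
gripper_force: 0.0
```

Call:
jog_arm:
  deltas:
    - [[0,0,0,0,0],[-1,0,0,0,0],[-1,0,0,0,0],[-1,0,0,0,0],[-1,0,0,0,0]]
  force: 20

```text
time_s: 19.55
tcp_pos: [0.5365, 0.2898, 0.1126]
eef_rot: [180.0, 0.0, -161.0]
contact_force: [-0.2, -0.8, 5.1]
gripper_width: 0.0613
gripper_force: 20.0
```

Call:
jog_arm:
  deltas:
    - [[-1,0,0,0.5,0],[-1,0,0,1.5,0],[-1,0,0,3,0],[-1,0,0,3,0],[-1,0,0,3,0],[-1,0,0,2,0],[-1,0,0,1,0],[-1,0,0,0,0]]

```text
time_s: 20.55
tcp_pos: [0.5362, 0.2897, 0.2527]
eef_rot: [180.0, 0.1, -161.0]
contact_force: [0.2, -0.2, -1.8]
gripper_width: 0.0617
gripper_force: 20.0
```

Call:
jog_arm:
  deltas:
    - [[-1,0,-3,0,0],[-1,0,-5,0,0],[-1,0,-5,0,0],[-1,0,-5,0,0],[-1,0,-5,0,0],[-1,0,-5,0,0],[-1,0,-5,0,0],[-1,0,-5,0,0]]

```text
time_s: 21.55
tcp_pos: [0.5349, -0.0927, 0.2512]
eef_rot: [180.0, -0.1, -161.1]
contact_force: [0.9, 0.8, -2.1]
gripper_width: 0.0618
gripper_force: 20.0
```

Call:
jog_arm:
  deltas:
    - [[-1,0,-3,0,0],[-1,0,-1,0,0],[-1,0,0,-3,0],[-1,0,0,-3,0],[-1,0,0,-3,0],[-1,0,0,-3,0],[-1,0,0,-2,0],[-1,0,0,-1,0]]

```text
time_s: 22.55
tcp_pos: [0.5351, -0.1302, 0.1006]
eef_rot: [180.0, -0.1, -161.0]
contact_force: [0.1, 0.3, -1.4]
gripper_width: 0.0617
gripper_force: 20.0
```

Call:
jog_arm:
  deltas:
    - [[-1,0,0,-0.5,0],[-1,0,0,0,0],[-1,0,0,0,0]]

```text
time_s: 22.92
tcp_pos: [0.5367, -0.1304, 0.0978]
eef_rot: [-180.0, 0.1, -161.0]
contact_force: [-0.8, 0.8, -1.6]
gripper_width: 0.0619
gripper_force: 20.0
```

Contact is expected at about 0.0946, so I'll lower another 3 mm and release.

Call:
jog_arm:
  deltas:
    - [[-1,0,0,-0.3,0],[-1,0,0,0,0],[-1,0,0,0,0]]

```text
time_s: 23.3
tcp_pos: [0.5367, -0.1304, 0.0946]
eef_rot: [-180.0, 0.1, -161.0]
contact_force: [0.1, -0.4, 3.9]
gripper_width: 0.0618
gripper_force: 20.0
```

Call:
jog_arm:
  deltas:
    - [[-0.1,0,0,0,0],[0.5,0,0,0,0],[1,0,0,0,0],[1,0,0,0,0],[1,0,0,0,0],[1,0,0,3,0],[1,0,0,5,0],[1,0,0,6,0]]

```text
time_s: 24.3
tcp_pos: [0.5354, -0.1304, 0.2347]
eef_rot: [180.0, -0.1, -161.0]
contact_force: [1.9, 0.4, 0.1]
gripper_width: 0.0877
gripper_force: 0.0
```

Run:
```python
from h import *
for _ in range(3): im=r.capture("top")
print(r.get_state()["tcp_pos"])
for u,rad in lids(im): print(u,rad,proj_inv("top",u,.141))
cv2.imwrite("pics/t3.png",im)
```

```text
[ 0.53797864 -0.13040432  0.23782697]
(458.0, 340.0) 23.19492530822754 [ 0.43219905 -0.27478144  0.141     ]
(617.5777587890625, 244.88162231445312) 22.909067153930664 [ 0.60915964 -0.59210076  0.141     ]
```

View pics/t3.png

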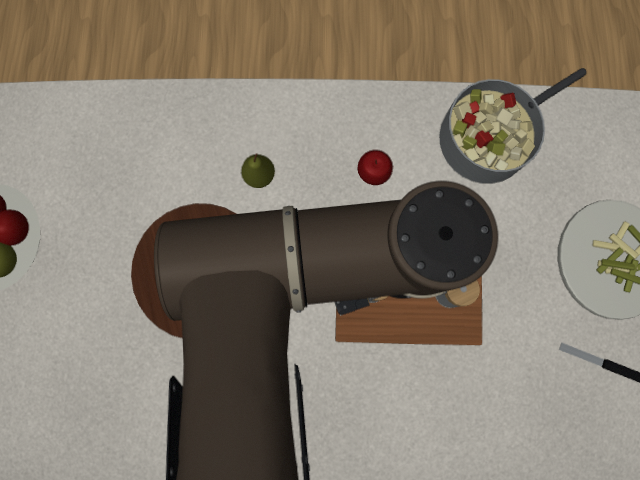

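The arm hides the turntable here. The first light tin is visible on the board at (465,291). I'll shift aside to see the heavy one.

Call:
jog_arm:
  deltas:
    - [[1,0,-4,0,0],[1,0,-5,0,0],[1,0,-4,0,0],[1,0,0,0,0]]

```text
time_s: 24.95
tcp_pos: [0.5352, -0.2625, 0.2323]
eef_rot: [179.9, -0.1, -161.2]
contact_force: [0.0, -0.8, 0.4]
gripper_width: 0.0874
gripper_force: 0.0
```

Run:
```python
from h import *
im=r.capture("top")
print(r.get_state()["tcp_pos"])
for u,rad in lids(im): print(u,rad,proj_inv("top",u,.141))
```

```text
[ 0.53533674 -0.26133739  0.23248192]
(448.9772644042969, 320.0) 39.42668533325195 [ 0.46798713 -0.25886163  0.141     ]
(217.98387145996094, 288.2742004394531) 17.25001335144043 [0.52019315 0.1597471  0.141     ]
```

Call:
jog_arm:
  deltas:
    - [[1,0,4,0,0],[1,0,6,0,0],[1,0,6,0,0],[1,0,6,0,0],[1,-0.5,6,0,0],[1,-1,6,0,0],[1,0,5,0,0],[1,0,3,0,0]]

```text
time_s: 26.0
tcp_pos: [0.52, 0.1626, 0.2337]
eef_rot: [180.0, -0.0, -160.9]
contact_force: [0.5, -0.1, -0.1]
gripper_width: 0.0878
gripper_force: 0.0
```

Call:
jog_arm:
  deltas:
    - [[1,0,0,0,0],[1,0,0,-3,0],[1,0,0,-3,0],[1,0,0,-3,0],[1,0,0,-2,0],[1,0,0,-1.2,0],[1,0,0,0,0],[0.4,0,0,0,0]]

```text
time_s: 27.0
tcp_pos: [0.5216, 0.1598, 0.1129]
eef_rot: [180.0, 0.1, -161.0]
contact_force: [-0.3, 0.6, 0.3]
gripper_width: 0.0821
gripper_force: 0.0
```

Call:
jog_arm:
  deltas:
    - [[0.2,0,0,0,0],[0,0,0,0,0],[-1,0,0,0,0],[-1,0,0,0,0],[-1,0,0,0,0],[-1,0,0,0,0]]
  force: 30

```text
time_s: 27.75
tcp_pos: [0.5215, 0.1598, 0.1125]
eef_rot: [180.0, 0.0, -161.0]
contact_force: [-1.5, 0.1, 5.6]
gripper_width: 0.062
gripper_force: 30.0
```

Call:
jog_arm:
  deltas:
    - [[-1,0,0,0.5,0],[-1,0,0,1.5,0],[-1,0,0,3,0],[-1,0,0,3,0],[-1,0,0,3,0],[-1,0,0,3,0],[-1,0,0,2,0],[-1,0,0,1,0]]

```text
time_s: 28.75
tcp_pos: [0.5212, 0.1597, 0.2837]
eef_rot: [180.0, 0.1, -161.1]
contact_force: [0.2, -0.4, -3.7]
gripper_width: 0.0614
gripper_force: 30.0
```

Call:
jog_arm:
  deltas:
    - [[-1,0,0,0,0],[-1,0,0,0,0],[-1,0,0,0,0],[-1,0,0,0,0],[-1,0,0,0,0],[-1,0,0,0,0],[-1,0,0,0,0],[-1,0,0,0,0]]

```text
time_s: 29.75
tcp_pos: [0.5212, 0.1596, 0.2821]
eef_rot: [180.0, 0.0, -161.0]
contact_force: [-0.2, 0.3, -4.0]
gripper_width: 0.0617
gripper_force: 30.0
```

Run:
```python
from h import *
f=[]
for _ in range(5): im=r.capture("scene"); s=r.get_state(); f.append(s["contact_force"][2])
print(np.mean(f),s["tcp_pos"],s["eef_rot"],s["qd"])
cv2.imwrite("pics/s4.png",im)
```

```text
-4.1672383503924255 [0.52119909 0.15961596 0.28206735] [ 1.79998166e+02  9.25418958e-04 -1.61044321e+02] [ 0.02488992 -0.00182475 -0.05075768  0.06067685  0.01623983 -0.01160092]
```

View pics/s4.png

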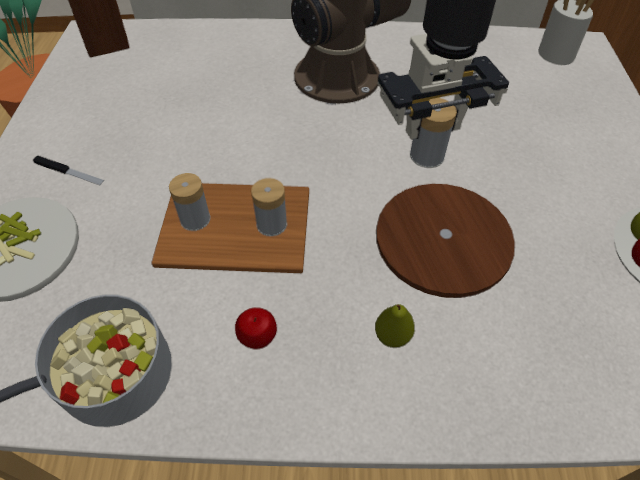

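Both light tins stand upright on the board at (190,202) and (270,207). The heavy tin is held upright at (430,133) with its underside about 0.205 m above the worktop, and the apple and pear have not moved. I'm handing the job in.

```bash
python3 -c "
from plant import r
print(r.close_job())"
```

```text
the job is handed in; nothing more can be done
None
```

I've handed the job in: the heaviest tin (about 0.43 kg) is held upright and still about 20 cm above the worktop, both lighter tins stand on the board, and the apple and pear have not moved; `close_job` gave no verdict.

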